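# Tip the pipette-tip box onto its base and push it home

## Task

The pipette-tip box is standing on its short end. Do not pick it up or lift it: push it over so that it lies flat on its base with the lid on top, then push it along the worktop until its leading short end rests flush against the aluminium bench stop, with no part of the box sticking out past the stop's ends. Leave the beaker and the two bottles standing beside the work where they are.

Things in the scene. Friction and masses are not known exactly. Their poses are not given: they have to be found in the camera images.
- tip_box: Closed pipette-tip box, blue with a pale lid, 0.18 to 0.35 kg. Origin: centre of its underside (base). Own z: base to lid; own y: along its long sides; own x: front (thin lip) to hinge side. Solid over x -39..41, y -59..59, z 0..66 mm. At the start it stands on its +y end: own y down, x level, 118 mm tall, 66 mm deep, origin 59 mm up, base towards the stop, lid facing away from it.
- bench_stop: Low aluminium bar with a thin black rubber strip, fixed to the worktop, 160 mm long (own y), 20 mm wide (own x), 16 mm high. Origin: centre of its underside. Its working face is the plane own x = +10 mm, facing own +x towards the box. With the box lying with its -y end flush against it, the box's origin is at own x = 69 mm.
- beaker: Loose beaker, 53 mm across, 70 mm high, standing beyond the work, to be left alone. Origin: centre of its underside, own z up.
- dropper_bottle: Loose small amber dropper bottle, 30 mm across, 93 mm high, standing beyond the work, to be left alone. Origin: centre of its underside, own z up.
- media_bottle: Loose square clear bottle with a white cap, 70 x 70 x 148 mm, standing beyond the work, to be left alone. Origin: centre of its underside, own z up.
- tip_box_mid (a point): Middle of the tip box, near its centre of mass, 33 mm above its base. Pushed near its top on the lid side, the standing box tips about its lower base edge, balances at about 29 degrees and then falls onto its base by itself, -y end towards the stop. Pushed lower than about 90 mm, it may slide instead. Lying, it slides when pushed low. The lid does not open.

How it is judged:
By the outcome, as a careful person would: the job done as asked, in the order asked, and still so for the second after the job is handed in, with the robot touching nothing.
It also fails if it takes over 67 s, if anything falls off the work surface, if the arm or the gripper's body presses on something with over 40 N, if the wrist force passes 120 N, or if a joint passes its speed limit or range.

## Robot

A 6-joint arm with a two-finger parallel gripper is mounted at the origin on a cart in front of the work surface, level with it; the furniture and walls round the work are solid. World frame = base frame: x ahead of the robot, y to its left, z up, the work surface at z = 0. Lengths are in m, angles in degrees, forces in N, time in s.
With the tool pointing down it reaches from about 0.35 to 0.875 m from the base axis. Payload 4.2 kg.
Tool frame: the origin (TCP) lies on the centre line of the jaws, within the pads' length; the fingertips stand 11 mm ahead of it and the grasp point (between the pads) lies 8 mm behind it; z points along the fingers, y is the line along which they close (so a half turn about z gives the same grasp; the last joint's range is limited). The gripper opens to 87 mm and grips with 3 to 60 N. Pads are 19 mm wide; open, the fingers measure 117 mm over their backs; the gripper's body (75 mm by 190 mm) begins 51 mm behind the grasp point.
Start: joints at [-57.204, 22.042, 0.453, 0, -68.411, -14.817], TCP at [0.193, -0.594, 0.234] pointing down, gripper open.
Joint ranges: [-179.83, 179.83], [-69.29, 118.12], [-61.27, 80.66], [-181.25, 117.63], [-171.15, -9.14], [-177.46, 177.46]. Speed limits (degrees/s): [159.86, 159.86, 180, 180, 180, 180].

## Interface

Orientations are given as a 3x3 rotation matrix whose columns are the frame's x, y, z axes.
In Python, from station import r gives the robot as it stands.
- The arm moves only by the tool servo_tool, never from a script. Its argument "commands" is a list that holds one entry, the list of rows, each a list of 7 numbers: the closure, from 0 (fully open) to 1 (shut), then the shift along the tool's x, y, z in mm, then the turn, a rotation vector about the tool's x, y, z in rad. In form: [[[claw, x, y, z, ax, ay, az], ...]]. A call has exactly 5 rows; each row is the pose to reach, as a shift and turn from the pose commanded when the call began, along the tool's axes at that moment; what a row does not reach only later rows make up. A row lasts 1/10 s, in which the tool goes at most 50 mm and 8.59 degrees, less where a joint would pass 70% of its speed; a pose out of reach is approached as far as the arm can. A call with a gripper value outside its range is refused whole. The fingers move at their own pace and stop on an object; the grip force is fixed at half the most. Time passes only in rows, so rows that repeat a pose let the fingers close, or fill a call up. It gives the time, the measured TCP pose, the force, the opening and the grip force at its end, in the units of the state.
- r.sense(): the state, without advancing time (a new reading comes with each control period).
- r.capture(name): name is "side" or "top"; returns a dict with "pixels" (420x560x3 uint8, red, green, blue), "camera_matrix" (3x3 intrinsics, pixels), "R" (3x3) and "t" (3): a world point X has camera coordinates R X + t. Camera axes: x right, y down, z forward; pixel columns grow to the right and rows downward; lengths in m; the calibration is good to about 2 mm. A picture is of the moment at which its call begins. There is no depth.
- r.finish_job(): hands the job in; it is judged then, once.
The state is a dict: "time_s": time; "joints": joint angles; "joint_velocities": joint speeds; "effort": joint torques, N m; "tcp_pos": TCP position; "ee_rot": TCP orientation; "wrist_force": force on the tool from outside, world axes, zero at the start; "moment": the same for the moment, N m; "gripper_width": opening from 0.0 (shut) to 1.0 (fully open); "gripper_force": force on a finger pad.
Only numpy, scipy, OpenCV 4.12 (cv2) and the standard library are available. Lean on these libraries where they do the work, as an engineer would, in place of code of your own. Each camera call takes 0.05 s, during which the arm holds its last target. There are 200 camera calls.

## Working session

There is one attempt and no reset: what is moved stays moved. The work goes in short steps, Python scripts to look and compute and a tool call to move; the robot and the scene stay as the last step left them, time stands still between calls to the robot, and variables do not carry over. Pictures are saved under pics/ and viewed, at most 10 in all, crops included, and the job is handed in when it is done.

Besides the shell and the picture viewer there is one more tool, called after "Emit:" as name(argument=value, ...), one argument or row to a line, values as JSON. servo_tool: Moves the arm, as the interface text tells. Its arguments: {"type":"object","properties":{"commands":{"type":"array","items":{"type":"array","items":{"type":"array","items":{"type":"number"}}}}},"required":["commands"]}

```bash
mkdir -p pics
cat > h.py <<'E'
import numpy as np, cv2
from station import r
def cap(n,f):
    c=r.capture(n); np.savez('pics/'+f+'.npz',**c); cv2.imwrite('pics/'+f+'.png',cv2.cvtColor(np.asarray(c['pixels'],np.uint8),cv2.COLOR_RGB2BGR)); return c
def ray(c,uv):
    K,R,t=map(np.array,(c['camera_matrix'],c['R'],c['t']))
    return -R.T@t, R.T@np.linalg.inv(K)@np.array([*uv,1.])
def plane(c,uv,z):
    o,d=ray(c,uv); return o+d*(z-o[2])/d[2]
def proj(c,X):
    p=np.array(c['camera_matrix'])@(np.array(c['R'])@np.array(X)+np.array(c['t'])); return p[:2]/p[2]
E
python3 - <<'E'
from h import *
a=cap('side','s0');b=cap('top','t0')
for c in(a,b):print(ray(c,(280,210)))
s=r.sense();print(s['tcp_pos'],s['ee_rot'],s['time_s'])
E
```

```text
(array([0.34227739, 0.72259913, 0.72990545]), array([ 0.25947539, -0.73804537, -0.62348967]))
(array([ 0.51778893, -0.1056576 ,  0.91186518]), array([ 0.12677226,  0.08222431, -0.98855542]))
[ 0.19276547 -0.59399023  0.23257583] [[-9.51212703e-01 -3.08535098e-01 -6.97099602e-04]
 [-3.08535868e-01  9.51210992e-01  1.80741707e-03]
 [ 1.05437202e-04  1.93431831e-03 -9.99998124e-01]] 0.1
```

View pics/s0.png

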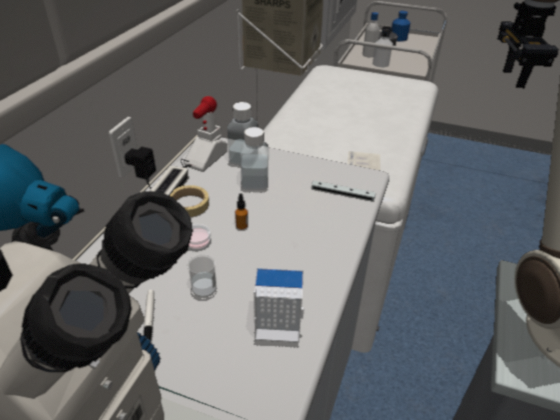

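View pics/t0.png

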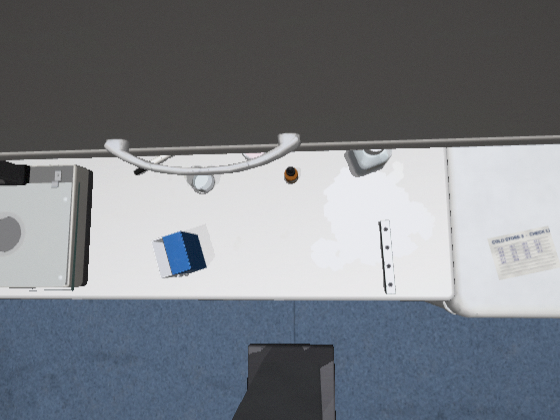

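Run:
```python
from h import *
t=cv2.imread('pics/t0.png');s=cv2.imread('pics/s0.png')
A=cv2.resize(t[215:300,140:225],(400,400),interpolation=2);B=cv2.resize(t[215:300,355:440],(400,400),interpolation=2)
cv2.imwrite('pics/c0.png',np.hstack([A,B]))
c=np.load('pics/t0.npz')
for X in [(.5,-.1,0),(.5,.1,0),(.6,-.1,0)]:print(proj(c,X))
```

```text
[311.47202112 269.13234051]
[223.71374966 269.28268929]
[310.83215844 224.6831947 ]
```

View pics/c0.png

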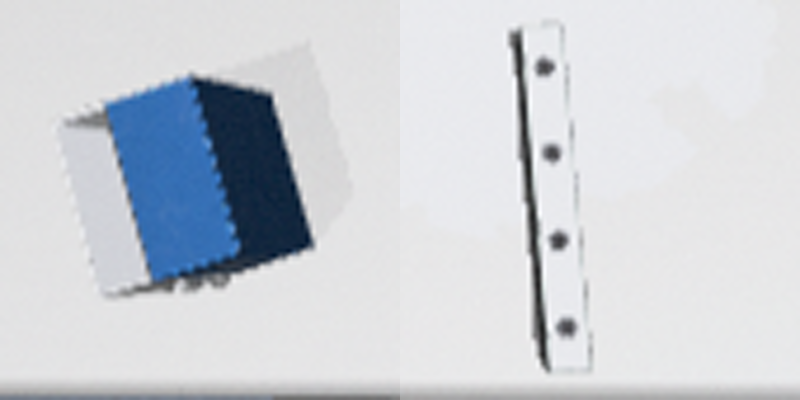

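Run:
```python
from h import *
c=np.load('pics/t0.npz');k=400/85
def P(u,v,z,off=140):
    return plane(c,((u+.5)/k-.5+off,(v+.5)/k-.5+215),z)
def show(n,pts):
    print(n,np.round(pts,4).tolist(),'sides',[round(float(np.linalg.norm(pts[i]-pts[i-1])),4) for i in range(len(pts))],'mid',np.mean(pts,0).round(4))
T=np.array([P(60,122,.118),P(190,75,.118),P(240,250,.118),P(108,297,.118)]);show('boxtop',T)
for i,j in((0,3),(1,2)):
    d=T[i]-T[j];print('ang of x-axis edge',np.degrees(np.arctan2(d[1],d[0])))
B=np.array([P(272,95,0),P(312,245,0)]);show('boxbase',B)
S=np.array([P(520,30,.016,355-85),P(560,20,.016,355-85),P(592,372,.016,355-85),P(548,370,.016,355-85)]);show('stop',S)
for i,j in((0,3),(1,2)):
    d=S[i]-S[j];print(np.degrees(np.arctan2(d[1],d[0])))
for n,u,v,z in(('beaker',203,182,.03),('drop',291,175,.05),('media',368,162,.05)):print(n,plane(c,(u,v),z))
print(plane(c,(280,298),0),plane(c,(150,298),0))
```

```text
boxtop [[0.5607, 0.2224, 0.118], [0.5805, 0.165, 0.118], [0.5055, 0.141, 0.118], [0.4857, 0.1984, 0.118]] sides [0.0787, 0.0607, 0.0788, 0.0607] mid [0.5331 0.1817 0.118 ]
ang of x-axis edge 17.7558597674532
ang of x-axis edge 17.732096948254945
boxbase [[0.5795, 0.1633, 0.0], [0.506, 0.1417, 0.0]] sides [0.0766, 0.0766] mid [0.5428 0.1525 0.    ]
stop [[0.6049, -0.2522, 0.016], [0.6094, -0.2707, 0.016], [0.4479, -0.2788, 0.016], [0.4488, -0.2592, 0.016]] sides [0.1563, 0.019, 0.1617, 0.0196] mid [ 0.5278 -0.2652  0.016 ]
2.563987478169433
2.8810648278725908
beaker [0.69809817 0.14402833 0.03      ]
drop [ 0.70533095 -0.05853504  0.05      ]
media [ 0.73008387 -0.22547453  0.05      ]
[ 0.43619774 -0.02889961  0.        ] [0.43477722 0.27187511 0.        ]
```

```bash
cat >> h.py <<'E'
from scipy.spatial.transform import Rotation as Ro
def go(wps,pos=None,yaw=None):
    """chain of (x,y,z,yaw) -> per-call tool shift mm and rotvec; each from the previous waypoint"""
    s=r.sense();p=np.array(s['tcp_pos']);R=np.array(s['ee_rot'])
    print(p.round(4),'yaw',np.degrees(np.arctan2(R[1,0],R[0,0])).round(2),'F',np.round(s['wrist_force'],1),'t',round(s['time_s'],2))
    for w in wps:
        a=np.radians(w[3]);c,q=np.cos(a),np.sin(a);Rn=np.array([[c,q,0],[q,-c,0],[0,0,-1]])
        print((R.T@(np.array(w[:3])-p)*1000).round(1).tolist(),Ro.from_matrix(R.T@Rn).as_rotvec().round(4).tolist());p,R=np.array(w[:3]),Rn
E
python3 - <<'E'
from h import *
go([(.36,-.45,.25,-130),(.45,-.23,.25,-105),(.49,0,.25,-85),(.51,.22,.25,-72.2),(.511,.254,.107,-72.2)])
E
```

```text
[ 0.1928 -0.594   0.2326] yaw -162.03 F [0.1 0.2 0.5] t 0.1
[-203.5, 85.4, -17.3] [0.0019, 0.0004, -0.559]
[-226.4, 72.5, 0.0] [0.0, 0.0, -0.4363]
[-232.5, 20.9, 0.0] [0.0, 0.0, -0.3491]
[-217.4, -39.1, 0.0] [0.0, 0.0, -0.2234]
[-32.1, -11.3, 143.0] [0.0, 0.0, 0.0]
```

Emit:
servo_tool(
  commands=[
    [[0.45,-41,17,-4,0,0,-0.11],[0.45,-82,34,-8,0,0,-0.22],[0.45,-123,51,-12,0,0,-0.34],[0.45,-164,68,-16,0,0,-0.45],[0.45,-204,85,-17,0.002,0,-0.56]],
  ],
)

```text
time_s: 0.6
tcp_pos: [0.3619, -0.4493, 0.2507]
ee_rot: [[-0.638, -0.77, 0.001], [-0.77, 0.638, -0.002], [0.001, -0.002, -1.0]]
wrist_force: [0.0, 0.0, -0.8]
gripper_width: 0.631
gripper_force: 0.0
```

Emit:
servo_tool(
  commands=[
    [[0.45,-45,14.5,0,0,0,-0.087],[0.45,-90,29,0,0,0,-0.174],[0.45,-135,43.5,0,0,0,-0.26],[0.45,-180,58,0,0,0,-0.35],[0.45,-226,72.5,0,0,0,-0.436]],
  ],
)

```text
time_s: 1.1
tcp_pos: [0.4503, -0.2289, 0.25]
ee_rot: [[-0.255, -0.967, 0.001], [-0.967, 0.255, -0.001], [0.001, -0.001, -1.0]]
wrist_force: [0.7, -0.3, 1.0]
gripper_width: 0.549
gripper_force: 0.0
```

Emit:
servo_tool(
  commands=[
    [[0.45,-46,4,0,0,0,-0.07],[0.45,-92,8,0,0,0,-0.14],[0.45,-138,12,0,0,0,-0.21],[0.45,-184,16,0,0,0,-0.28],[0.45,-232,21,0,0,0,-0.349]],
  ],
)

```text
time_s: 1.6
tcp_pos: [0.4895, 0.0006, 0.2498]
ee_rot: [[0.091, -0.996, 0.001], [-0.996, -0.091, -0.002], [0.002, -0.001, -1.0]]
wrist_force: [1.6, 0.3, 0.8]
gripper_width: 0.546
gripper_force: 0.0
```

Run:
```python
from h import *
go([(.51,.22,.25,-72.2),(.511,.254,.18,-72.2),(.511,.254,.107,-72.2)])
```

```text
[0.4895 0.0006 0.2498] yaw -84.8 F [1.6 0.3 0.8] t 1.6
[-216.7, -40.3, -0.5] [-0.0005, -0.0018, -0.2199]
[-32.1, -11.3, 70.0] [0.0, 0.0, 0.0]
[0.0, 0.0, 73.0] [0.0, 0.0, 0.0]
```

Emit:
servo_tool(
  commands=[
    [[0.45,-44,-8,0,0,0,-0.044],[0.45,-88,-16,0,0,0,-0.088],[0.45,-132,-24,0,0,0,-0.132],[0.45,-175,-32,0,0,0,-0.176],[0.45,-217,-40,0,0,0,-0.22]],
  ],
)

```text
time_s: 2.1
tcp_pos: [0.5101, 0.2203, 0.2493]
ee_rot: [[0.305, -0.952, 0.0], [-0.952, -0.305, -0.002], [0.002, 0.0, -1.0]]
wrist_force: [1.6, 0.3, 0.0]
gripper_width: 0.547
gripper_force: 0.0
```

Emit:
servo_tool(
  commands=[
    [[0.45,-10,-4,0,0,0,0],[0.45,-22,-8,10,0,0,0],[0.45,-32,-11,35,0,0,0],[0.45,-32,-11,70,0,0,0],[0.45,-32,-11,70,0,0,0]],
  ],
)

```text
time_s: 2.6
tcp_pos: [0.5081, 0.2494, 0.1741]
ee_rot: [[0.301, -0.954, -0.009], [-0.954, -0.301, -0.008], [0.005, 0.011, -1.0]]
wrist_force: [-1.1, -0.8, -0.6]
gripper_width: 0.55
gripper_force: 0.0
```

Run:
```python
from h import *
go([(.511,.254,.107,-72.2)])
a=cap('side','s1');b=cap('top','t1')
x=cv2.imread('pics/s1.png')[150:420,150:420];y=cv2.imread('pics/t1.png')[140:410,60:330]
cv2.imwrite('pics/c1.png',cv2.resize(np.hstack([x,y]),(800,400)))
```

```text
[0.5081 0.2494 0.1741] yaw -72.48 F [-1.1 -0.8 -0.6] t 2.6
[-3.9, -4.9, 67.0] [0.0113, -0.0051, -0.0049]
```

View pics/c1.png

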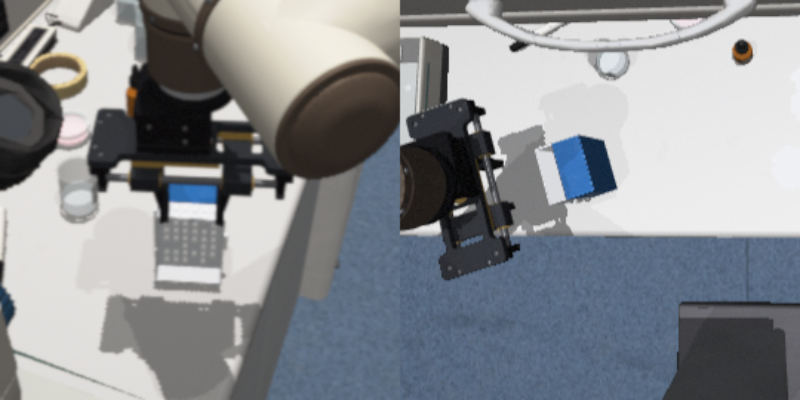

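Emit:
servo_tool(
  commands=[
    [[0.6,-3,-3,15,0.01,-0.005,0],[0.6,-4,-5,35,0.01,-0.005,0],[0.6,-4,-5,55,0.01,-0.005,0],[0.6,-4,-5,67,0.01,-0.005,0],[0.6,-4,-5,67,0.01,-0.005,0]],
  ],
)

```text
time_s: 3.2
tcp_pos: [0.515, 0.2568, 0.1123]
ee_rot: [[0.303, -0.953, 0.008], [-0.953, -0.302, 0.005], [-0.003, -0.009, -1.0]]
wrist_force: [0.1, -0.3, 0.3]
gripper_width: 0.401
gripper_force: 0.0
```

Run:
```python
from h import *
n=np.array([.305,-.952])
p=lambda d:tuple(np.array([.511,.254])+d*n)
go([(*p(.025),.107,-72.2),(*p(.06),.107,-72.2),(*p(.09),.107,-72.2)])
```

```text
[0.515  0.2568 0.1123] yaw -72.39 F [ 0.1 -0.3  0.3] t 3.2
[26.4, 4.6, 5.2] [-0.0095, 0.0025, -0.0033]
[35.0, 0.0, 0.0] [0.0, 0.0, 0.0]
[30.0, 0.0, 0.0] [0.0, 0.0, 0.0]
```

Emit:
servo_tool(
  commands=[
    [[0.6,6,2,1,0,0,0],[0.6,12,4,2,0,0,0],[0.6,18,4,3,0,0,0],[0.6,22,4,3,0,0,0],[0.6,25,4,3,0,0,0]],
  ],
)

```text
time_s: 3.7
tcp_pos: [0.5192, 0.2319, 0.1098]
ee_rot: [[0.303, -0.953, 0.01], [-0.953, -0.303, 0.007], [-0.003, -0.011, -1.0]]
wrist_force: [-0.0, -0.6, 0.5]
gripper_width: 0.397
gripper_force: 0.0
```

Emit:
servo_tool(
  commands=[
    [[0.6,4,0,0,0,0,0],[0.6,8,0,0,0,0,0],[0.6,12,0,0,0,0,0],[0.6,16,0,0,0,0,0],[0.6,20,0,0,0,0,0]],
  ],
)

```text
time_s: 4.2
tcp_pos: [0.5252, 0.2133, 0.1096]
ee_rot: [[0.303, -0.953, 0.01], [-0.953, -0.303, 0.007], [-0.003, -0.011, -1.0]]
wrist_force: [-1.0, -0.3, 0.7]
gripper_width: 0.4
gripper_force: 0.8
```

Run:
```python
from h import *
go([])
a=cap('side','s2');b=cap('top','t2')
x=cv2.imread('pics/s2.png')[150:420,150:420];y=cv2.imread('pics/t2.png')[140:410,60:330]
cv2.imwrite('pics/c2.png',cv2.resize(np.hstack([x,y]),(800,400)))
```

```text
[0.5252 0.2133 0.1096] yaw -72.34 F [-1.  -0.3  0.7] t 4.2
```

View pics/c2.png

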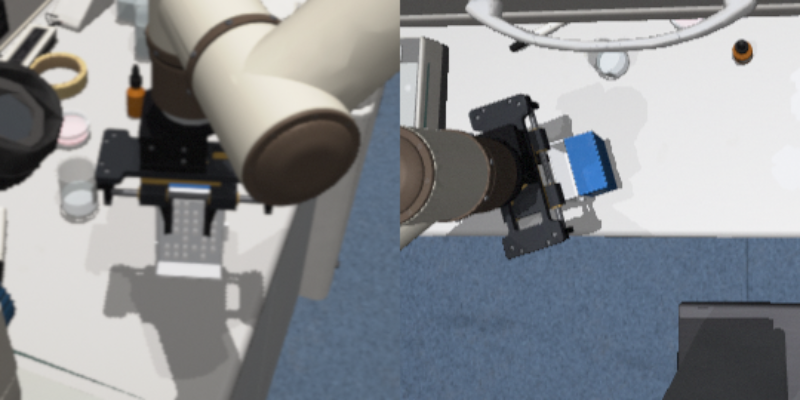

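Emit:
servo_tool(
  commands=[
    [[0.6,4,0,0,0,0,0],[0.6,8,0,0,0,0,0],[0.6,12,0,0,0,0,0],[0.6,16,0,0,0,0,0],[0.6,20,0,0,0,0,0]],
  ],
)

```text
time_s: 4.8
tcp_pos: [0.531, 0.1937, 0.1092]
ee_rot: [[0.303, -0.953, 0.009], [-0.953, -0.303, 0.006], [-0.003, -0.01, -1.0]]
wrist_force: [-0.9, -0.6, 0.7]
gripper_width: 0.401
gripper_force: 0.4
```

Emit:
servo_tool(
  commands=[
    [[0.6,4,0,0,0,0,0],[0.6,8,0,0,0,0,0],[0.6,12,0,0,0,0,0],[0.6,16,0,0,0,0,0],[0.6,20,0,0,0,0,0]],
  ],
)

```text
time_s: 5.3
tcp_pos: [0.5371, 0.1747, 0.1091]
ee_rot: [[0.303, -0.953, 0.009], [-0.953, -0.303, 0.006], [-0.003, -0.01, -1.0]]
wrist_force: [0.0, -0.7, -0.2]
gripper_width: 0.398
gripper_force: 0.0
```

Run:
```python
from h import *
go([])
a=cap('side','s3');b=cap('top','t3')
x=cv2.imread('pics/s3.png')[150:420,150:420];y=cv2.imread('pics/t3.png')[140:410,60:330]
cv2.imwrite('pics/c3.png',cv2.resize(np.hstack([x,y]),(800,400)))
```

```text
[0.5371 0.1747 0.1091] yaw -72.35 F [ 0.  -0.7 -0.2] t 5.3
```

View pics/c3.png

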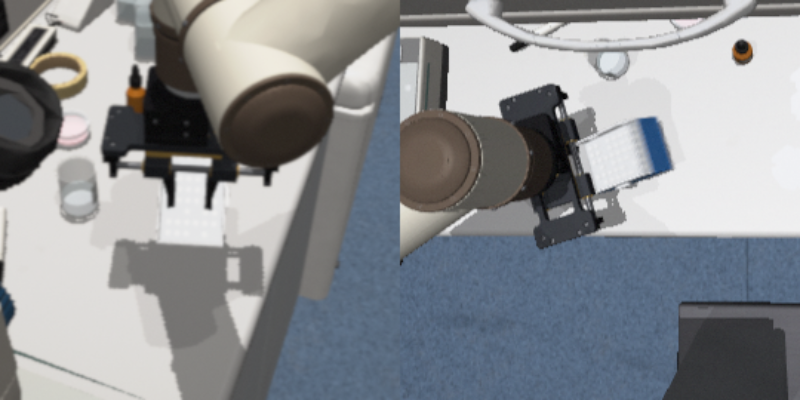

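Emit:
servo_tool(
  commands=[
    [[0.6,0,0,0,0,0,0],[0.6,-10,0,0,0,0,0],[0.6,-25,0,0,0,0,0],[0.6,-40,0,0,0,0,0],[0.6,-50,0,0,0,0,0]],
  ],
)

```text
time_s: 5.9
tcp_pos: [0.5214, 0.2248, 0.1095]
ee_rot: [[0.305, -0.952, 0.009], [-0.952, -0.305, 0.006], [-0.003, -0.011, -1.0]]
wrist_force: [0.4, 0.2, -0.1]
gripper_width: 0.4
gripper_force: 0.0
```

Run:
```python
from h import *
a=cap('side','s4');b=cap('top','t4')
x=cv2.imread('pics/s4.png')[150:420,150:420];y=cv2.imread('pics/t4.png')[160:295,130:265]
cv2.imwrite('pics/c4.png',np.hstack([cv2.resize(x,(400,400)),cv2.resize(y,(400,400),interpolation=2)]))
go([])
```

```text
[0.5214 0.2248 0.1095] yaw -72.19 F [-0.  -0.2 -0.6] t 6.0
```

View pics/c4.png

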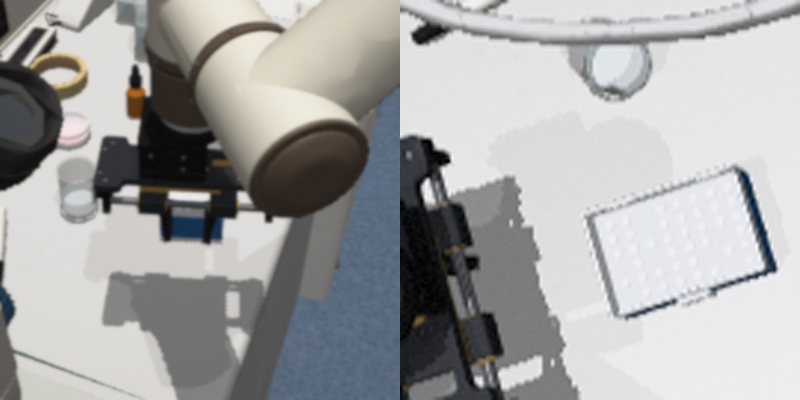

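Run:
```python
from h import *
c=np.load('pics/t4.npz');k=400/135
T=np.array([plane(c,(u/k-5,v/k+160),.066) for u,v in((588,213),(740,167),(772,270),(620,318))])
print(T.round(4),T.mean(0),[np.linalg.norm(T[i]-T[i-1]) for i in range(4)])
h=(T[1]+T[2]-T[0]-T[3])/2;print(np.degrees(np.arctan2(h[1],h[0])),'rear',(T[0]+T[3])/2)
go([(.515,.245,.07,-72.2),(.515,.245,.028,-85)])
```

```text
[[0.5814 0.1527 0.066 ]
 [0.6136 0.0407 0.066 ]
 [0.5392 0.0171 0.066 ]
 [0.5055 0.1274 0.066 ]] [0.5599444  0.08446649 0.066     ] [np.float64(0.08004165296777177), np.float64(0.11655071607767388), np.float64(0.07807927667732216), np.float64(0.1153382580844156)]
-73.46850127130038 rear [0.5434494  0.14004043 0.066     ]
[0.5214 0.2248 0.1095] yaw -72.19 F [-0.  -0.2 -0.6] t 6.0
[-21.1, 0.3, 39.5] [-0.0109, 0.0033, 0.0001]
[0.0, 0.0, 42.0] [0.0, 0.0, 0.2234]
```

Run:
```python
from h import *
go([(.545,.215,.085,-85),(.557,.205,.028,-97),(.5515,.16,.028,-97),(.5435,.095,.028,-97),(.5325,.005,.028,-97)])
```

```text
[0.5214 0.2248 0.1095] yaw -72.19 F [-0.  -0.2 -0.6] t 6.0
[16.6, -19.2, 24.6] [-0.0105, 0.0045, 0.2235]
[11.0, -11.1, 57.0] [0.0, 0.0, 0.2094]
[45.3, -0.0, 0.0] [0.0, 0.0, 0.0]
[65.5, 0.0, 0.0] [0.0, 0.0, 0.0]
[90.7, -0.1, 0.0] [0.0, 0.0, 0.0]
```

Emit:
servo_tool(
  commands=[
    [[0.6,4,-4,5,0,0,0.05],[0.6,8,-9,10,0,0,0.11],[0.6,12,-14,17,-0.01,0.004,0.17],[0.6,17,-19,25,-0.01,0.004,0.223],[0.6,17,-19,25,-0.01,0.004,0.223]],
  ],
)

```text
time_s: 6.5
tcp_pos: [0.5452, 0.2118, 0.0833]
ee_rot: [[0.084, -0.996, -0.002], [-0.996, -0.084, -0.001], [0.001, 0.002, -1.0]]
wrist_force: [0.1, 0.0, 1.0]
gripper_width: 0.399
gripper_force: 0.0
```

Emit:
servo_tool(
  commands=[
    [[0.6,3,-3,14,0,0,0.05],[0.6,6,-6,28,0,0,0.1],[0.6,9,-9,42,0,0,0.16],[0.6,11,-11,55,0,0,0.21],[0.6,11,-11,57,0,0,0.21]],
  ],
)

```text
time_s: 7.0
tcp_pos: [0.5563, 0.2019, 0.0263]
ee_rot: [[-0.124, -0.992, -0.003], [-0.992, 0.124, -0.001], [0.002, 0.002, -1.0]]
wrist_force: [0.2, -0.2, 1.2]
gripper_width: 0.4
gripper_force: 0.0
```

Run:
```python
from h import *
go([(.557,.205,.028,-97),(.5515,.16,.028,-97),(.5435,.095,.028,-97),(.5325,.005,.028,-97)])
```

```text
[0.5563 0.2019 0.0263] yaw -97.13 F [ 0.2 -0.2  1.2] t 7.0
[-3.2, -0.3, -1.7] [0.0024, -0.0016, -0.0023]
[45.3, -0.0, 0.0] [0.0, 0.0, 0.0]
[65.5, 0.0, 0.0] [0.0, 0.0, 0.0]
[90.7, -0.1, 0.0] [0.0, 0.0, 0.0]
```

Push gently.

Emit:
servo_tool(
  commands=[
    [[0.6,9,0,0,0,0,0],[0.6,18,0,0,0,0,0],[0.6,26,0,0,0,0,0],[0.6,34,0,0,0,0,0],[0.6,42,0,0,0,0,0]],
  ],
)

```text
time_s: 7.5
tcp_pos: [0.5527, 0.1607, 0.0283]
ee_rot: [[-0.124, -0.992, 0.002], [-0.992, 0.124, 0.002], [-0.002, -0.002, -1.0]]
wrist_force: [0.6, 2.5, 0.1]
gripper_width: 0.401
gripper_force: 1.1
```

Emit:
servo_tool(
  commands=[
    [[0.6,8,0,0,0,0,0],[0.6,16,0,0,0,0,0],[0.6,24,0,0,0,0,0],[0.6,32,0,0,0,0,0],[0.6,40,0,0,0,0,0]],
  ],
)

```text
time_s: 8.0
tcp_pos: [0.5475, 0.1209, 0.0279]
ee_rot: [[-0.124, -0.992, 0.001], [-0.992, 0.124, 0.001], [-0.001, -0.001, -1.0]]
wrist_force: [0.9, 3.0, 2.7]
gripper_width: 0.4
gripper_force: 1.7
```

Emit:
servo_tool(
  commands=[
    [[0.6,8,0,0,0,0,0],[0.6,16,0,0,0,0,0],[0.6,24,0,0,0,0,0],[0.6,32,0,0,0,0,0],[0.6,40,0,0,0,0,0]],
  ],
)

```text
time_s: 8.5
tcp_pos: [0.5419, 0.0807, 0.0274]
ee_rot: [[-0.125, -0.992, -0.0], [-0.992, 0.125, 0.0], [-0.0, 0.0, -1.0]]
wrist_force: [2.2, 4.1, 2.2]
gripper_width: 0.399
gripper_force: 1.5
```

Run:
```python
from h import *
b=cap('top','t5')
y=cv2.imread('pics/t5.png')[150:300,180:400]
cv2.imwrite('pics/c5.png',cv2.resize(y,(792,540),interpolation=2))
go([])
```

```text
[0.5408 0.0795 0.0272] yaw -97.25 F [-0.1  1.2  0.7] t 8.55
```

View pics/c5.png

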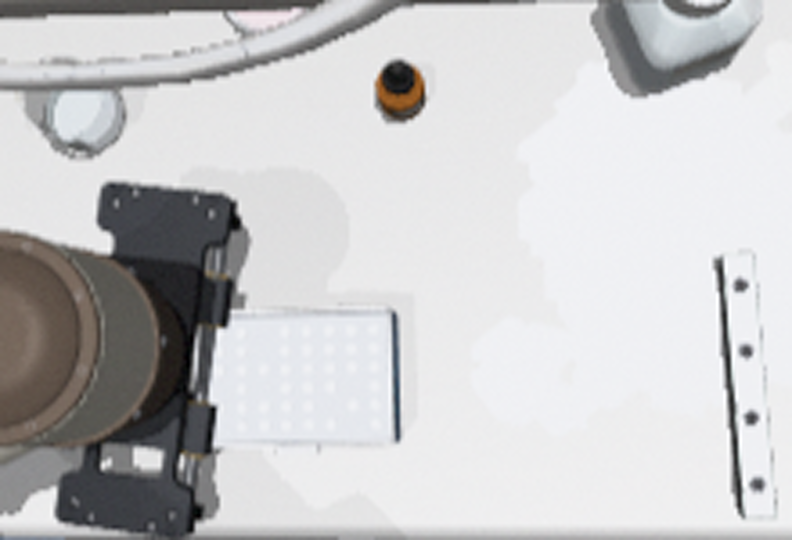

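Run:
```python
from h import *
c=np.load('pics/t5.npz')
A,B,=[plane(c,(u/3.6+180,v/3.6+150),.066) for u,v in((394,309),(398,441))]
e=A-B;print(A,B,np.linalg.norm(e),'heading',np.degrees(np.arctan2(e[1],e[0]))-90)
f=(A+B)/2; n=np.array([-.0475,.9989]); s=np.array([.528,-.265]); print('front mid rel stop: along',(f[:2]-s)@[.9989,.0475],'gap',(f[:2]-s)@n-.010)
D,E=[plane(c,(u/3.6+180,v/3.6+150),.016) for u,v in((718,258),(741,516))];print('stop face top',D,E,np.degrees(np.arctan2(*(D-E)[[1,0]])))
for d in(-97,-87.3):print(np.cos(np.radians(d)),np.sin(np.radians(d)))
```

```text
[ 0.57095451 -0.05506452  0.066     ] [ 0.49440595 -0.05680663  0.066     ] 0.07656838203522891 heading -88.69627413171386
front mid rel stop: along 0.014605638290273596 gap 0.1986121418136101
stop face top [ 0.60344021 -0.2506749   0.016     ] [ 0.44854868 -0.25867307  0.016     ] 2.955968945277809
-0.12186934340514737 -0.9925461516413221
0.04710645070964268 -0.99888987496197
```

Run:
```python
from h import *
go([(.531,.098,.028,-87.1),(.531+.2*.0506,.098-.2*.9987,.028,-87.1)])
```

```text
[0.5408 0.0795 0.0272] yaw -97.25 F [-0.1  1.2  0.7] t 8.55
[-17.1, 12.1, -0.8] [0.0023, -0.0007, -0.1772]
[200.0, -0.0, 0.0] [0.0, 0.0, 0.0]
```

Emit:
servo_tool(
  commands=[
    [[0.6,-10,0,0,0,0,0],[0.6,-17,4,0,0,0,-0.05],[0.6,-17,8,0,0,0,-0.11],[0.6,-17,12,0,0,0,-0.177],[0.6,-17,12,0,0,0,-0.177]],
  ],
)

```text
time_s: 9.05
tcp_pos: [0.5306, 0.0997, 0.0267]
ee_rot: [[0.052, -0.999, -0.004], [-0.999, -0.052, -0.001], [0.001, 0.004, -1.0]]
wrist_force: [-0.2, -0.6, -0.0]
gripper_width: 0.397
gripper_force: 0.0
```

Emit:
servo_tool(
  commands=[
    [[0.6,8,0,0,0,0,0],[0.6,16,0,0,0,0,0],[0.6,24,0,0,0,0,0],[0.6,32,0,0,0,0,0],[0.6,40,0,0,0,0,0]],
  ],
)

```text
time_s: 9.55
tcp_pos: [0.5344, 0.0591, 0.0275]
ee_rot: [[0.051, -0.999, 0.0], [-0.999, -0.051, 0.0], [-0.0, -0.0, -1.0]]
wrist_force: [0.1, 2.2, 0.1]
gripper_width: 0.403
gripper_force: 0.7
```

Emit:
servo_tool(
  commands=[
    [[0.6,10,0,0,0,0,0],[0.6,20,0,0,0,0,0],[0.6,30,0,0,0,0,0],[0.6,40,0,0,0,0,0],[0.6,50,0,0,0,0,0]],
  ],
)

```text
time_s: 10.05
tcp_pos: [0.537, 0.0091, 0.0275]
ee_rot: [[0.052, -0.999, 0.0], [-0.999, -0.052, 0.0], [-0.0, -0.0, -1.0]]
wrist_force: [-0.4, 1.9, -0.3]
gripper_width: 0.401
gripper_force: 0.6
```

Emit:
servo_tool(
  commands=[
    [[0.6,10,0,0,0,0,0],[0.6,20,0,0,0,0,0],[0.6,30,0,0,0,0,0],[0.6,40,0,0,0,0,0],[0.6,50,0,0,0,0,0]],
  ],
)

```text
time_s: 10.55
tcp_pos: [0.5395, -0.0408, 0.0275]
ee_rot: [[0.052, -0.999, 0.0], [-0.999, -0.052, 0.0], [-0.0, -0.0, -1.0]]
wrist_force: [-0.2, 1.1, -1.7]
gripper_width: 0.4
gripper_force: 0.7
```

Run:
```python
from h import *
b=cap('top','t6')
y=cv2.imread('pics/t6.png')[180:310,260:410]
cv2.imwrite('pics/c6.png',cv2.resize(y,(690,598),interpolation=2))
go([])
```

```text
[ 0.5395 -0.0419  0.0275] yaw -87.08 F [ 0.8 -1.9 -0. ] t 10.6
```

View pics/c6.png

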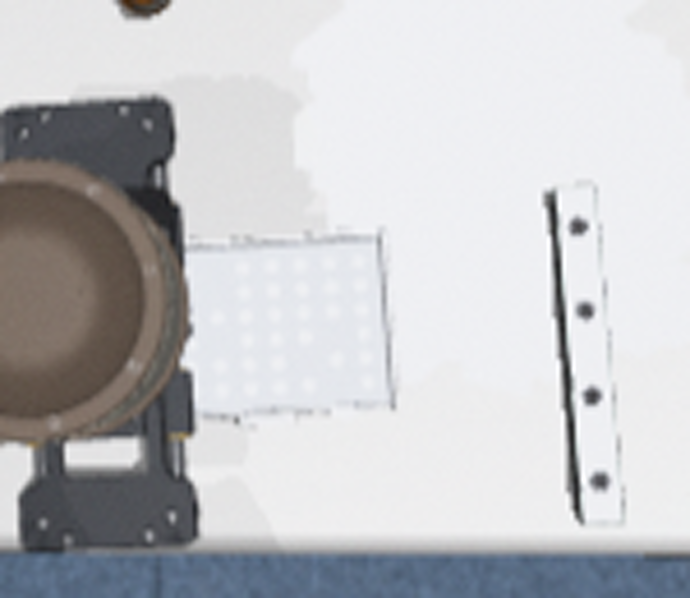

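Run:
```python
from h import *
c=np.load('pics/t6.npz')
A,B=[plane(c,(u/4.6+260,v/4.6+180),.066) for u,v in((380,230),(393,409))]
e=A-B;f=(A+B)/2;print(A,B,np.linalg.norm(e),np.degrees(np.arctan2(e[1],e[0]))-90)
n=np.array([-.0475,.9989]); s=np.array([.528,-.265]); print('along',(f[:2]-s)@[.9989,.0475],'gap',(f[:2]-s)@n-.010)
```

```text
[ 0.58211638 -0.16643263  0.066     ] [ 0.50161658 -0.17025978  0.066     ] 0.08059073025641332 -87.27807042821087
along 0.018442283415529264 gap 0.08588881713914312
```

Emit:
servo_tool(
  commands=[
    [[0.6,10,0,0,0,0,0],[0.6,20,0,0,0,0,0],[0.6,30,0,0,0,0,0],[0.6,40,0,0,0,0,0],[0.6,50,0,0,0,0,0]],
  ],
)

```text
time_s: 11.1
tcp_pos: [0.5423, -0.0907, 0.0276]
ee_rot: [[0.052, -0.999, 0.0], [-0.999, -0.052, 0.0], [-0.0, -0.0, -1.0]]
wrist_force: [-0.3, 2.1, 0.8]
gripper_width: 0.401
gripper_force: 1.0
```

Gap is about 37 mm now; approach gently and watch the force.

Emit:
servo_tool(
  commands=[
    [[0.6,6,0,0,0,0,0],[0.6,12,0,0,0,0,0],[0.6,18,0,0,0,0,0],[0.6,24,0,0,0,0,0],[0.6,29,0,0,0,0,0]],
  ],
)

```text
time_s: 11.6
tcp_pos: [0.5438, -0.1192, 0.0275]
ee_rot: [[0.052, -0.999, 0.0], [-0.999, -0.052, 0.0], [-0.0, -0.0, -1.0]]
wrist_force: [-0.8, 2.8, 2.0]
gripper_width: 0.399
gripper_force: 1.3
```

Emit:
servo_tool(
  commands=[
    [[0.6,2,0,0,0,0,0],[0.6,4,0,0,0,0,0],[0.6,5,0,0,0,0,0],[0.6,6,0,0,0,0,0],[0.6,7,0,0,0,0,0]],
  ],
)

```text
time_s: 12.1
tcp_pos: [0.5445, -0.1246, 0.0276]
ee_rot: [[0.051, -0.999, 0.001], [-0.999, -0.051, 0.002], [-0.002, -0.001, -1.0]]
wrist_force: [-0.3, 13.0, 4.3]
gripper_width: 0.397
gripper_force: 6.3
```

Emit:
servo_tool(
  commands=[
    [[0.6,0.5,0,0,0,0,0],[0.6,1,0,0,0,0,0],[0.6,1.5,0,0,0,0,0],[0.6,2,0,0,0,0,0],[0.6,2,0,0,0,0,0]],
  ],
)

```text
time_s: 12.6
tcp_pos: [0.5446, -0.1247, 0.0278]
ee_rot: [[0.051, -0.999, 0.002], [-0.999, -0.051, 0.004], [-0.004, -0.002, -1.0]]
wrist_force: [-0.1, 17.5, 5.2]
gripper_width: 0.4
gripper_force: 8.8
```

Emit:
servo_tool(
  commands=[
    [[0.6,-2,0,0,0,0,0],[0.6,-5,0,0,0,0,0],[0.6,-12,0,0,0,0,0],[0.6,-25,0,0,0,0,0],[0.6,-40,0,0,0,0,0]],
  ],
)

```text
time_s: 13.1
tcp_pos: [0.5417, -0.0874, 0.0273]
ee_rot: [[0.051, -0.999, -0.0], [-0.999, -0.051, 0.0], [-0.0, 0.0, -1.0]]
wrist_force: [-0.3, 0.6, 0.9]
gripper_width: 0.402
gripper_force: 0.0
```

Emit:
servo_tool(
  commands=[
    [[0.6,-30,0,0,0,0,0],[0.6,-60,0,-20,0,0,0],[0.6,-90,0,-60,0,0,0],[0.6,-110,0,-100,0,0,0],[0.6,-110,0,-120,0,0,0]],
  ],
)

```text
time_s: 13.6
tcp_pos: [0.5378, 0.0253, 0.1513]
ee_rot: [[0.057, -0.998, 0.006], [-0.998, -0.057, 0.002], [-0.001, -0.006, -1.0]]
wrist_force: [-0.0, 0.2, -0.4]
gripper_width: 0.4
gripper_force: 0.0
```

Run:
```python
from h import *
b=cap('top','t7');cap('side','s7')
y=cv2.imread('pics/t7.png')[150:300,290:440];x=cv2.imread('pics/s7.png')[110:260,230:400]
cv2.imwrite('pics/c7.png',np.hstack([cv2.resize(y,(400,400),interpolation=2),cv2.resize(x,(400,400),interpolation=2)]))
go([])
```

```text
[0.5382 0.0241 0.1512] yaw -86.86 F [ 0.1  0.2 -0.5] t 13.7
```

View pics/c7.png

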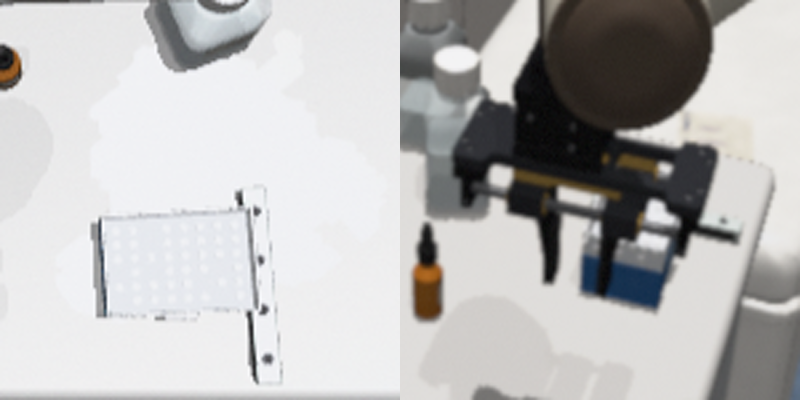

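```bash
python3 -c "
from h import *
print(r.finish_job())"
```

```text
the job is handed in; nothing more can be done
None
```

The tip box was tipped onto its base, lid up, and pushed until its short end met the bench stop; in the last pictures it looks flush and within the stop's ends. The job is handed in at about 14 s with the arm clear; I didn't touch the beaker or bottles, and no verdict came back.

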